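# Set the inspection light on its rail

### The job

Set up the inspection light for the next part: tilt the lamp arm by its handle until it stands over the middle of the white index clip on the protractor's rim, and slide the carriage along the rail until its pointer stands over the middle of the white mark tab. Both are held by friction only, so let go of each and leave both settings right; do not disturb the other things on the table.

Things in the scene. Friction and masses are not known exactly. Their poses are not given: they have to be found in the camera images.
- rail: aluminium profile 40 wide, 440 long, its top 45 above the table, bolted down. Origin: on the table under its middle. Its y axis runs along the rail, its x axis level across it (away from the robot), z up. It stands elsewhere and turned up to 0.25 rad in each start.
- carriage (a joint): slide of the dark steel carriage along the rail, in m, positive to the rail's +y, 0 at the rail's middle, ends at +-0.14; held by about 8 N of friction, stays where released. It carries the grip, the pointer and the protractor with lamp arm and index clip.
- grip (a point): centre of the carriage's black upright grip on the robot's side of the rail: 32 along the rail's x, 16 along the rail's y, standing 42 up from a wing whose top is at 72 above the table (so from 72 to 114 high). Its narrow way (16) lies along the rail. It is 85 from the rail's middle line; nothing stands higher than it within 60 of its centre along x, but the lamp can hang just beyond, up to 325 high: come straight down.
- pointer (a point): lower tip of the carriage's thin steel pointer (3 wide along the rail), on the side away from the robot, 46 out from the rail's middle line, 40 above the table; it is at the carriage's middle (same rail y as grip and hinge).
- mark_tab (a point): top of the white tab clipped to the side of the rail away from the robot, 10 wide along the rail, sticking out to 67 from the rail's middle line, 38 above the table: 2 below the pointer's tip. The point is in the tab's middle, axes as the rail's. Where along the rail it sits varies; the carriage passes over it freely.
- hinge (a point): pivot of the lamp arm and centre of the black protractor disc (radius 75, 6 thick, white ticks every 15 degrees), 155 above the table, at the carriage's middle. The pivot axis is the rail's x axis: the arm swings in the upright plane along the rail, on the disc's side away from the robot.
- lamp_arm (a joint): tilt of the lamp arm from upright, in rad, positive leaning to the rail's +y, ends at +-1.3. Stiff hinge: about 0.3 N m of friction (2 to 4 N at the handle), stays where released.
- handle (a point): middle of the lamp arm's round steel handle rod: diameter 12, along the rail's x axis, free from 30 to 86 beyond the rail's middle line (away from the robot; end cap of diameter 18), 150 from the pivot; the point is 58 beyond. z axis: from the pivot along the arm, a flat bar 12 wide. Next to the rod, nearer the robot, a lamp tube of diameter 35 and length 46. The rod can turn between the fingers as the arm swings.
- index_clip (a joint): angle of the index clip on the protractor's rim, measured like lamp_arm: the angle wanted for the lamp arm. The clip is clamped fast on the carriage's protractor and rides along with the carriage.
- clip (a point): middle of the white printed index clip, 34 wide along the rim, 82 from the pivot, just behind the arm's plane; its z axis points from the pivot outward.
- race_a_c (a point): loose machined steel bearing race, outside diameter 68, 30 high, lying near the rail; point on it half-way up or near. A bystander: leave it alone.
- race_b_c (a point): loose steel bearing race, outside diameter 60, 38 high; point on it half-way up or near. A bystander: leave it alone.
- lens_c (a point): loose black lens tube standing on end, diameter 40, 55 high; point on it half-way up or near. A bystander: leave it alone.
- bracket_c (a point): loose white printed angle bracket, 60 x 40 x 50; point on it half-way up or near. A bystander: leave it alone.
- mouse_c (a point): loose computer mouse, 100 x 58 x 29; point on it half-way up or near. A bystander: leave it alone.
- driver_c (a point): loose screwdriver lying on the table; point on it half-way up or near. A bystander: leave it alone.
- slide_block_c (a point): loose small steel positioning block, 50 x 50 x 36; point on it half-way up or near. A bystander: leave it alone.

How it is judged:
By the outcome, as a careful person would: the job done as asked, in the order asked, and still so for the second after the job is handed in, with the robot touching nothing.
It also fails if it takes over 58 s, if anything falls off the work surface, if the arm or the gripper's body presses on something with over 40 N, if the wrist force passes 120 N, or if a joint passes its speed limit or range.

### The arm

A 6-joint arm with a two-finger parallel gripper is mounted at the origin on the work surface. World frame = base frame: x ahead of the robot, y to its left, z up, the work surface at z = 0. Lengths are in m, angles in rad, forces in N, time in s.
With the tool pointing down it reaches from about 0.425 to 0.95 m from the base axis. Payload 14.7 kg.
Tool frame: the origin (TCP) lies midway between the tips of the shut fingers; the grasp point (between the pads) lies 19 mm behind it (r.pinch_z is the distance from the TCP to the grasp point, in m); z points along the fingers, y is the line along which they close (so a half turn about z gives the same grasp; the last joint's range is limited). The gripper opens to 85 mm and grips with 20 to 120 N. Pads are 22 mm wide; open, the fingers measure 114 mm over their backs; the gripper's body (76 mm by 85 mm) begins 54 mm behind the grasp point. The pads swing forward as they close: fully open they stand 13 mm farther back than shut.
Start: joints at [1.136, 0.48, 1.596, -0, 1.065, -0.047], TCP at [0.246, 0.602, 0.231] pointing down, gripper open.
Joint ranges: [-2.75, 2.75], [-0.82, 2.05], [0.23, 2.67], [-1.56, 4.7], [0.09, 2.69], [-2.92, 2.92]. Speed limits (rad/s): [1.89, 1.89, 2.39, 3.01, 3.01, 3.01].

### API

Orientations are given as a unit quaternion [x, y, z, w].
In Python, from cell import r, cams gives the robot as it stands.
- The arm moves only by the shell command python3 -m pendant 'ROWS' [OPENING]. ROWS is JSON, a list of rows, each a list of 6 numbers: the shift along the tool's x, y, z in cm, then the turn, a rotation vector about the tool's x, y, z in degrees. A call has exactly 5 rows; each row is the pose to reach, as a shift and turn from the pose commanded when the call began, along the tool's axes at that moment; what a row does not reach only later rows make up. A row lasts 1/12 s, in which the tool goes at most 41.7 mm and 7.16 degrees, less where a joint would pass 70% of its speed; a pose out of reach is approached as far as the arm can. A call with a gripper value outside its range is refused whole. OPENING is the opening, from 0 (shut) to 1 (fully open), set as the call begins (- or left out, the last holds). The fingers move at their own pace and stop on an object; the grip force is fixed at half the most. Time passes only in rows, so rows that repeat a pose let the fingers close, or fill a call up. It gives the time, the measured TCP pose, the force, the opening and the grip force at its end, in the units of the state.
- r.state(): the state, without advancing time (a new reading comes with each control period).
- cams.capture(name): name is "side" or "top" or "wrist"; returns (picture, depth): 400x640x3 uint8, red, green, blue; 400x640 float32, m along the optical axis (not along the pixel's ray), 0 where there is no reading.
- cams.get_calibration(name): a dict with "fx", "fy", "cx", "cy" (pixels), "view" (4x4, takes a point from world to camera coordinates). Camera axes: x right, y down, z forward; pixel columns grow to the right and rows downward; lengths in m; the calibration is good to about 2 mm. A picture is of the moment at which its call begins: read the wrist's pose just before it. get_calibration takes no time and is no camera call; for the wrist camera it gives the pose at the moment of the call.
- r.close_job(): hands the job in; it is judged then, once.
The state is a dict: "t": time; "qpos": joint angles; "dq": joint speeds; "joint_torque": joint torques, N m; "ee_pos": TCP position; "tool_rot": TCP orientation; "ft_force": force on the tool from outside, world axes, zero at the start; "ft_torque": the same for the moment, N m; "grip_width": opening from 0.0 (shut) to 1.0 (fully open); "finger_force": force on a finger pad.
Only numpy, scipy, OpenCV 4.12 (cv2) and the standard library are available. Lean on these libraries where they do the work, as an engineer would, in place of code of your own. Each camera call takes 0.05 s, during which the arm holds its last target. There are 200 camera calls.

## Working session

There is one attempt and no reset: what is moved stays moved. The work goes in short steps, Python scripts to look and compute and a shell command to move; the robot and the scene stay as the last step left them, time stands still between calls to the robot, and variables do not carry over. Pictures are saved under pics/ and viewed, at most 10 in all, crops included, and the job is handed in when it is done.

```bash
ls; mkdir -p pics; python3 - <<'E'
from cell import r,cams
import cv2,numpy as np
for n in("top","side"):
    p,d=cams.capture(n); np.savez(f'/tmp/{n}.npz',p=p,d=d); cv2.imwrite(f'pics/{n}0.png',p[:,:,::-1])
    c=cams.get_calibration(n); print(n,c['fx'],c['cx'],c['cy'],np.round(np.linalg.inv(c['view']),3).tolist())
s=r.state(); print({k:np.round(v,3).tolist() for k,v in s.items()}, r.pinch_z)
E
```

```text
pics
top 365.5380098366195 315.45879638993625 202.21307939052127 [[0.006, -0.99, 0.138, 0.402], [-1.0, -0.006, 0.001, -0.002], [0.0, -0.138, -0.99, 1.215], [0.0, 0.0, 0.0, 1.0]]
side 473.0855607439269 322.4501360811206 197.2109069585956 [[-0.969, -0.171, 0.177, 0.35], [-0.246, 0.63, -0.736, 0.884], [0.014, -0.757, -0.653, 1.006], [0.0, 0.0, 0.0, 1.0]]
{'t': 0.1, 'qpos': [1.136, 0.481, 1.597, 0.0, 1.065, -0.047], 'dq': [0.001, -0.002, 0.001, 0.001, 0.0, 0.0], 'joint_torque': [-0.0, -95.228, -43.103, -0.0, 0.005, -0.0], 'ee_pos': [0.246, 0.601, 0.231], 'tool_rot': [0.193, 0.981, -0.001, -0.0], 'ft_force': [-0.299, 0.107, -0.583], 'ft_torque': [-0.032, -0.019, -0.012], 'finger_force': 0.0, 'grip_width': 0.999} 0.0187
```

View pics/top0.png

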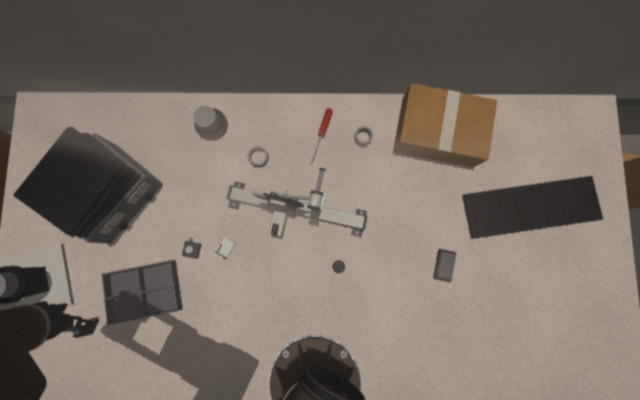

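View pics/side0.png

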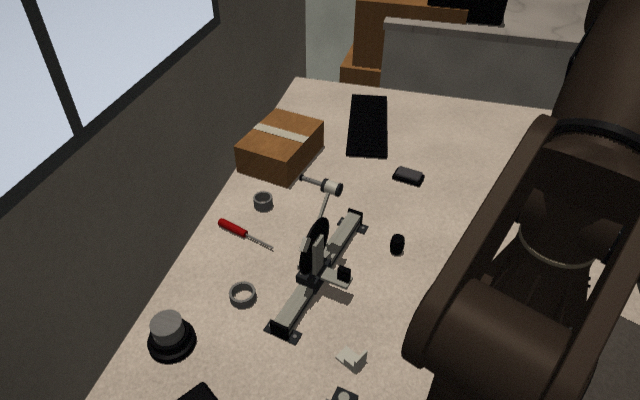

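The top view shows the rail from (237,195) to (360,220), the grip at about (277,230) and the lamp at (316,200) leaning right (-y). The side view shows the same: the disc at (315,250) and the handle at (315,182). I'll enlarge both.

```bash
python3 - <<'E'
import cv2,numpy as np
a=np.load('/tmp/top.npz')['p'][150:260,210:385,::-1];b=np.load('/tmp/side.npz')['p'][165:350,220:420,::-1]
a=cv2.resize(a,None,fx=4.5,fy=4.5,interpolation=cv2.INTER_CUBIC);b=cv2.resize(b,None,fx=3,fy=3,interpolation=cv2.INTER_CUBIC)
g=lambda i:(255*(i/255.)**.6).astype(np.uint8)
cv2.imwrite('pics/a1.png',g(a));cv2.imwrite('pics/b1.png',g(b))
E
```

```text
(no output)
```

View pics/a1.png

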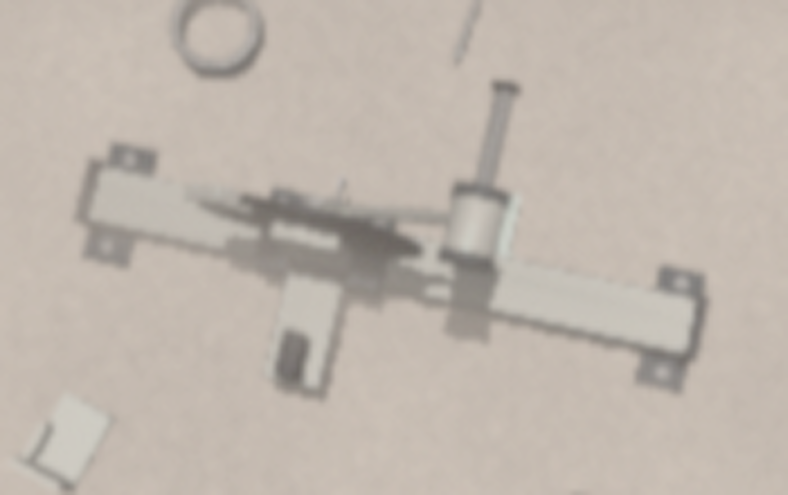

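View pics/b1.png

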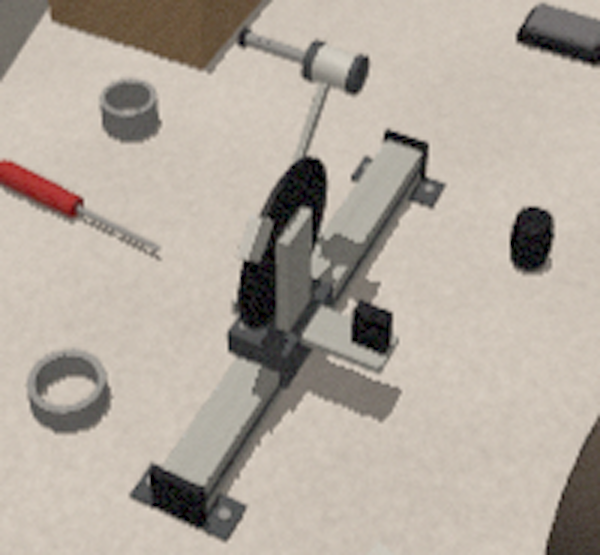

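The top crop shows the rail's end corners at (97,160), (83,222), (703,295) and (690,358), the grip at (292,358), the rod from (487,185) to (505,88), and a white sliver at (512,220), which is the tab partly under the lamp. The side crop shows the white clip at the disc's +y edge, about (258,240).

```bash
cat > h.py <<'E'
import numpy as np,cv2
from cell import r,cams
def ray(c,u,v):
    M=np.linalg.inv(c['view']); d=M[:3,:3]@np.array([(u-c['cx'])/c['fx'],(v-c['cy'])/c['fy'],1]); return M[:3,3],d
def onz(c,u,v,z):
    o,d=ray(c,u,v); return o+d*(z-o[2])/d[2]
def onplane(c,u,v,p,n):
    o,d=ray(c,u,v); return o+d*((p-o)@n)/(d@n)
def tri(r1,r2):
    (o1,d1),(o2,d2)=r1,r2; A=np.stack([d1,-d2],1); t=np.linalg.lstsq(A,o2-o1,rcond=None)[0]
    a,b=o1+t[0]*d1,o2+t[1]*d2; return (a+b)/2,np.linalg.norm(a-b)
def proj(c,P):
    q=c['view'][:3,:3]@P+c['view'][:3,3]; return np.array([c['fx']*q[0]/q[2]+c['cx'],c['fy']*q[1]/q[2]+c['cy']])
E
python3 - <<'E'
from h import *
T=cams.get_calibration('top');S=cams.get_calibration('side')
t=lambda u,v:(210+(u+.5)/4.5-.5,150+(v+.5)/4.5-.5)
s=lambda u,v:(220+(u+.5)/3-.5,165+(v+.5)/3-.5)
L=[onz(T,*t(*p),.045) for p in((97,160),(83,222))];R=[onz(T,*t(*p),.045) for p in((703,295),(690,358))]
print(L,R)
l=sum(L)/2;q=sum(R)/2;O=(l+q)/2;O[2]=0;y=(l-q);print('len',np.linalg.norm(y));y/=np.linalg.norm(y);x=np.array([y[1],-y[0],0])
print('O',O,'yaw',np.arctan2(-y[0],y[1]))
np.savez('/tmp/rail.npz',O=O,x=x,y=y)
loc=lambda P:np.round([(P-O)@x,(P-O)@y,P[2]],4)
print('side rail corners loc',[loc(onz(S,*s(*p),.045)) for p in((151,466),(206,490),(388,133),(427,150))])
print('grip',loc(onz(T,*t(292,345),.114)), 'sidegrip',loc(onz(S,*s(373,308),.114)))
print('tab edge',[loc(onz(T,*t(512,v),.038)) for v in (195,250)])
d=np.load('/tmp/top.npz')['d']
for p in((505,90),(495,130),(488,180)):
    u,v=t(*p); z=d[int(round(v))-1:int(round(v))+2,int(round(u))-1:int(round(u))+2];print(np.round(z,3).tolist())
P,e=tri(ray(T,*t(505,88)),ray(S,*s(243,36)));print('cap',loc(P),e,np.arctan2((P-O)@y,1))
P,e=tri(ray(T,*t(482,218)),ray(S,*s(335,65)));print('lamp',loc(P),e)
P,e=tri(ray(T,*t(208,195)),ray(S,*s(258,240)));print('clip',loc(P),e)
E
```

```text
[array([0.61976491, 0.27375765, 0.045     ]), array([0.57440474, 0.28212334, 0.045     ])] [array([ 0.52419453, -0.163018  ,  0.045     ]), array([ 0.47913874, -0.15317508,  0.045     ])]
len 0.4463551534997112
O [0.54937573 0.05992198 0.        ] yaw -0.21543449715752563
side rail corners loc [array([0.0259, 0.218 , 0.045 ]), array([-0.024 ,  0.2173,  0.045 ]), array([ 0.0199, -0.2297,  0.045 ]), array([-0.0249, -0.2246,  0.045 ])]
grip [-0.0793  0.0464  0.114 ] sidegrip [-0.0849  0.043   0.114 ]
tab edge [array([ 0.065 , -0.0742,  0.038 ]), array([ 0.0257, -0.0829,  0.038 ])]
[[0.9660000205039978, 0.968999981880188, 0.9679999947547913], [0.9700000286102295, 0.9679999947547913, 0.968999981880188], [0.9710000157356262, 0.9670000076293945, 0.9729999899864197]]
[[0.0, 0.9679999947547913, 0.9670000076293945], [0.9679999947547913, 0.968999981880188, 0.9679999947547913], [0.9670000076293945, 0.9660000205039978, 0.9649999737739563]]
[[0.9639999866485596, 0.9629999995231628, 0.9639999866485596], [0.9639999866485596, 0.9639999866485596, 0.9670000076293945], [0.9509999752044678, 0.9490000009536743, 0.9639999866485596]]
cap [ 0.0895 -0.0595  0.2631] 0.0005071685470297922 -0.059462355958074635
lamp [ 0.0084 -0.064   0.2598] 0.005050118624568178
clip [-0.0085  0.1046  0.2165] 0.005844500375027908
```

```bash
cat >> h.py <<'E'
from scipy.spatial.transform import Rotation as Ro
D=np.load('/tmp/rail.npz');O,x,y=D['O'],D['x'],D['y'];Z=np.array([0,0,1.])
loc=lambda P:np.array([(P-O)@x,(P-O)@y,P[2]])
W=lambda a,b,c:O+a*x+b*y+c*Z
def delta(P,Rt=None):
    """tool-frame shift cm and turn deg to put the TCP at P, tool down, tool y along rail y"""
    s=r.state();R=Ro.from_quat(s['tool_rot'])
    if Rt is None: Rt=Ro.from_matrix(np.stack([-x,y,-Z],1))
    print('t',round(s['t'],2),'loc',loc(np.array(s['ee_pos'])).round(4),'d cm',(R.inv().apply(P-s['ee_pos'])*100).round(2),'deg',np.degrees((R.inv()*Rt).as_rotvec()).round(2))
E
python3 -c "
from h import *
print(W(.058,-.0605,.36));delta(W(.058,-.0605,.36))"
```

```text
[ 0.59310178 -0.01157825  0.36      ]
t 0.1 loc [-0.4125  0.464   0.2307] d cm [-55.35 -43.62 -12.88] deg [-0.06 -0.01 -9.87]
```

```bash
python3 -m pendant '[[0,0,-4,0,0,-2],[-1,-1,-7.5,0,0,-4],[-3.5,-2.8,-10,0,0,-6],[-6.3,-5,-12,0,0,-8],[-9.4,-7.4,-12.9,0,0,-9.9]]'; python3 -c "
from h import *
delta(W(.058,-.0605,.36))"
```

```text
t: 0.52
ee_pos: [0.3053, 0.4977, 0.3629]
tool_rot: [0.106, 0.994, 0.001, 0.001]
ft_force: [0.8, 0.9, 0.8]
grip_width: 0.997
finger_force: 0.0
t 0.52 loc [-0.3321  0.3755  0.3629] d cm [-38.84 -43.75   0.2 ] deg [0.17 0.06 0.21]
```

```bash
python3 -m pendant '[[-2.6,-2.9,0,0,0,0],[-5.2,-5.8,0,0,0,0],[-7.8,-8.7,0,0,0,0],[-10.4,-11.6,0,0,0,0],[-13,-14.5,0,0,0,0]]';  python3 -m pendant '[[-2.6,-2.9,0,0,0,0],[-5.2,-5.8,0,0,0,0],[-7.8,-8.7,0,0,0,0],[-10.4,-11.6,0,0,0,0],[-13,-14.5,0,0,0,0]]'; python3 - <<'E'
from h import *
delta(W(.058,-.0605,.36))
c=cams.get_calibration('wrist');p,d=cams.capture('wrist');cv2.imwrite('pics/w1.png',p[:,:,::-1]);np.savez('/tmp/w1.npz',p=p,d=d,**c)
M=np.linalg.inv(c['view']);print(c['fx'],loc(M[:3,3]),M[:3,:3].round(2))
E
```

```text
t: 0.93
ee_pos: [0.4012, 0.3265, 0.3602]
tool_rot: [0.107, 0.994, -0.0, -0.0]
ft_force: [1.4, 0.4, 1.1]
grip_width: 1.0
finger_force: 0.0
t: 1.35
ee_pos: [0.4974, 0.157, 0.3602]
tool_rot: [0.107, 0.994, -0.0, -0.0]
ft_force: [0.6, 0.4, -0.4]
grip_width: 1.0
finger_force: 0.0
t 1.35 loc [-0.0716  0.0837  0.3602] d cm [-12.95 -14.43   0.02] deg [-0.   -0.01  0.03]
327.928491205177 [-0.14303793  0.08354179  0.50322253] [[ 0.21  0.94  0.28]
 [ 0.98 -0.2  -0.06]
 [-0.    0.28 -0.96]]
```

View pics/w1.png

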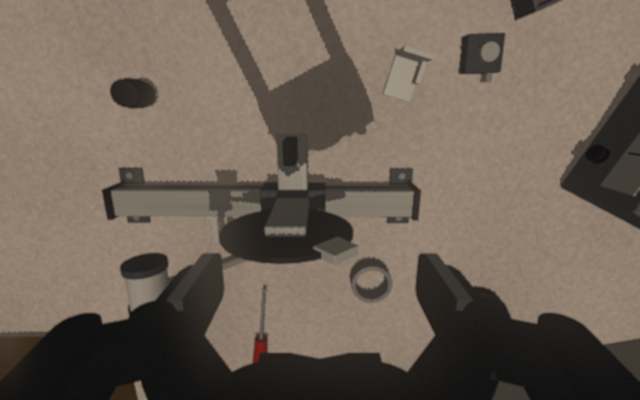

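The wrist view shows the rail from (105,200) to (418,200), the white clip at (336,248), the lamp at (147,275), and something pale below the rail at about (222,225), by the disc edge. I'll zoom in on that.

```bash
python3 - <<'E'
from h import *
w=np.load('/tmp/w1.npz');p=w['p'][120:290,95:425,::-1]
b=cv2.resize(p,(792,408),interpolation=cv2.INTER_CUBIC);cv2.imwrite('pics/w1c.png',(255*(b/255.)**.6).astype(np.uint8))
g=lambda u,v:(95+(u+.5)/2.4-.5,120+(v+.5)/2.4-.5)
for uv in((118,180),(125,215),(400,200),(410,215)):print(uv,loc(onz(w,*uv,.045)).round(4))
E
```

```text
(118, 180) [-0.0343 -0.2051  0.045 ]
(125, 215) [ 0.0189 -0.204   0.045 ]
(400, 200) [-0.0044  0.2014  0.045 ]
(410, 215) [0.0188 0.2178 0.045 ]
```

View pics/w1c.png

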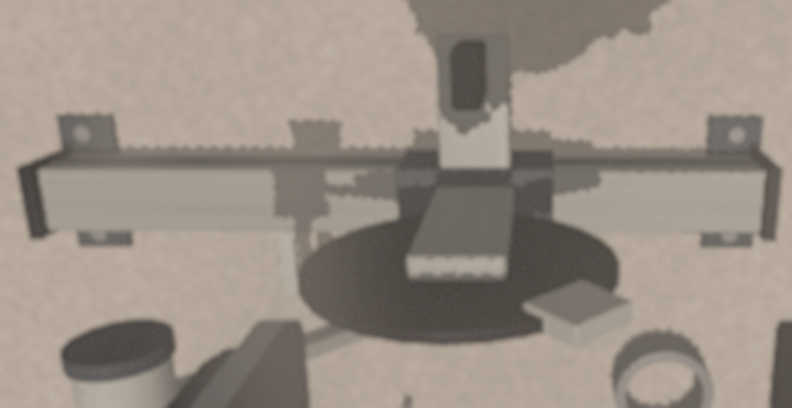

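The zoomed crop shows the tab as a white strip at crop u 278–296, v 232–290. The clip's robot-side face is a quad (525,302), (583,280), (632,302), (575,322), and the disc ellipse spans u 300–618.

```bash
python3 - <<'E'
from h import *
w=np.load('/tmp/w1.npz');d=w['d']
g=lambda u,v:(95+(u+.5)/2.4-.5,120+(v+.5)/2.4-.5)
for uv in((20,172),(33,238),(780,172),(772,238)):print('cap',loc(onz(w,*g(*uv),.045)).round(4))
for uv in((278,260),(296,260),(287,235),(287,290)):print('tab',loc(onz(w,*g(*uv),.038)).round(4))
print('grip',loc(onz(w,*g(468,45),.114)).round(4),loc(onz(w,*g(450,75),.114)).round(4),loc(onz(w,*g(487,75),.114)).round(4))
for c in(-.012,-.008,-.003,0,.004):
    f=lambda u,v:loc(onplane(w,*g(u,v),W(c,0,0),x))[1:]
    q=[f(*p) for p in((525,302),(583,280),(632,302),(575,322))]
    L=[np.linalg.norm(q[i]-q[i-3]).round(4) for i in range(4)]
    l,rr,b=f(300,270),f(618,270),f(450,335); m=np.mean(q,0)
    for h in(.044,.047):print(c,h,'rim',l.round(3),rr.round(3),b.round(3),'clip',m.round(4),'sides',L,'ang',np.arctan2(m[0]-h,m[1]-.155).round(3),'r',np.hypot(m[0]-h,m[1]-.155).round(4))
E
```

```text
cap [-0.0174 -0.2297  0.045 ]
cap [ 0.025  -0.2296  0.045 ]
cap [-0.0175  0.229   0.045 ]
cap [0.0249 0.2278 0.045 ]
tab [ 0.0423 -0.0818  0.038 ]
tab [ 0.0423 -0.0704  0.038 ]
tab [ 0.0255 -0.0746  0.038 ]
tab [ 0.0629 -0.078   0.038 ]
grip [-0.1008  0.0488  0.114 ] [-0.0861  0.0395  0.114 ] [-0.0861  0.0578  0.114 ]
-0.012 0.044 rim [-0.02   0.186] [0.118 0.186] [0.052 0.247] clip [0.0993 0.2177] sides [np.float64(0.0325), np.float64(0.0284), np.float64(0.0292), np.float64(0.0258)] ang 0.723 r 0.0836
-0.012 0.047 rim [-0.02   0.186] [0.118 0.186] [0.052 0.247] clip [0.0993 0.2177] sides [np.float64(0.0325), np.float64(0.0284), np.float64(0.0292), np.float64(0.0258)] ang 0.696 r 0.0816
-0.008 0.044 rim [-0.023  0.176] [0.119 0.176] [0.051 0.239] clip [0.0998 0.209 ] sides [np.float64(0.0335), np.float64(0.0293), np.float64(0.03), np.float64(0.0266)] ang 0.802 r 0.0776
-0.008 0.047 rim [-0.023  0.176] [0.119 0.176] [0.051 0.239] clip [0.0998 0.209 ] sides [np.float64(0.0335), np.float64(0.0293), np.float64(0.03), np.float64(0.0266)] ang 0.774 r 0.0755
-0.003 0.044 rim [-0.027  0.164]
[... 376 characters left out ...]
1 0.157] [0.049 0.223] clip [0.1008 0.1915] sides [np.float64(0.0355), np.float64(0.031), np.float64(0.0318), np.float64(0.0282)] ang 0.999 r 0.0675
0 0.047 rim [-0.03   0.157] [0.121 0.157] [0.049 0.223] clip [0.1008 0.1915] sides [np.float64(0.0355), np.float64(0.031), np.float64(0.0318), np.float64(0.0282)] ang 0.974 r 0.065
0.004 0.044 rim [-0.033  0.147] [0.122 0.147] [0.048 0.216] clip [0.1012 0.1828] sides [np.float64(0.0365), np.float64(0.0319), np.float64(0.0327), np.float64(0.029)] ang 1.118 r 0.0636
0.004 0.047 rim [-0.033  0.147] [0.122 0.147] [0.048 0.216] clip [0.1012 0.1828] sides [np.float64(0.0365), np.float64(0.0319), np.float64(0.0327), np.float64(0.029)] ang 1.097 r 0.061
```

```bash
python3 - <<'E'
from h import *
w=np.load('/tmp/w1.npz');d=w['d'];p=w['p']
M=np.linalg.inv(w['view'])
def P(u,v):
    z=d[v,u]; return loc(M[:3,:3]@np.array([(u-w['cx'])/w['fx']*z,(v-w['cy'])/w['fy']*z,z])+M[:3,3])
for n,box in dict(near=(326,240,346,250),outer=(334,256,354,262),disc=(230,232,262,252),rail=(330,195,400,212)).items():
    q=np.array([P(u,v) for v in range(box[1],box[3]) for u in range(box[0],box[2]) if d[v,u]>0]);print(n,np.median(q,0).round(4),q.std(0).round(4))
u,v=335,246
print('row scan',[(v,P(336,v).round(3).tolist()) for v in range(232,268,2)])
T=np.load('/tmp/top.npz')
delta(W(.058,-.0605,.33))
E
```

```text
near [-0.0091  0.0994  0.21  ] [0.0004 0.0056 0.0067]
outer [-0.0015  0.1067  0.2242] [0.0549 0.0151 0.1057]
disc [-0.0053  0.0081  0.1943] [0.0004 0.0099 0.0143]
rail [1.000e-04 1.494e-01 4.520e-02] [0.0075 0.0295 0.0008]
row scan [(232, [-0.005, 0.102, 0.168]), (234, [-0.005, 0.102, 0.174]), (236, [-0.005, 0.101, 0.18]), (238, [-0.009, 0.101, 0.195]), (240, [-0.009, 0.1, 0.198]), (242, [-0.009, 0.1, 0.205]), (244, [-0.008, 0.1, 0.207]), (246, [-0.009, 0.1, 0.214]), (248, [-0.009, 0.099, 0.218]), (250, [-0.009, 0.099, 0.222]), (252, [-0.009, 0.099, 0.226]), (254, [-0.009, 0.099, 0.23]), (256, [-0.007, 0.099, 0.231]), (258, [-0.006, 0.099, 0.233]), (260, [-0.003, 0.099, 0.231]), (262, [-0.002, 0.099, 0.232]), (264, [0.124, 0.112, -0.001]), (266, [0.126, 0.112, 0.001])]
t 1.4 loc [-0.0674  0.0793  0.3601] d cm [-12.56 -13.96   3.06] deg [-0.14  0.1  -0.08]
```

```bash
python3 - <<'E'
from h import *
from scipy.optimize import least_squares
w=np.load('/tmp/w1.npz');d=w['d'];M=np.linalg.inv(w['view'])
v,u=np.mgrid[200:275,210:380];z=d[200:275,210:380]
C=np.stack([(u-w['cx'])/w['fx']*z,(v-w['cy'])/w['fy']*z,z],-1)@M[:3,:3].T+M[:3,3]-O
L=np.stack([C@x,C@y,C[...,2]],-1);m=z>0
n=m&(abs(L[...,0]+.009)<.0016)&(L[...,2]>.18)&(L[...,1]>.07)&(L[...,1]<.13)
rc=cv2.minAreaRect((L[n][:,1:]*1000).astype(np.float32));print('clip face',rc,n.sum(),L[n].mean(0))
k=m&(abs(L[...,0]+.005)<.0015)&(L[...,2]>.1);q=L[k][:,1:]
hull=cv2.convexHull((q*1000).astype(np.float32))[:,0]/1000
hull=hull[(hull[:,1]>.14)&(np.hypot(hull[:,0]-.046,hull[:,1]-.155)>.071)]
f=least_squares(lambda c:np.hypot(hull[:,0]-c[0],hull[:,1]-c[1])-.075,[.046,.155],loss='soft_l1',f_scale=.001);print('disc c',f.x,len(hull),abs(f.fun).max())
for cy in(f.x[0],):
    c=np.array(rc[0])/1000;print(np.arctan2(c[0]-cy,c[1]-.155),np.hypot(c[0]-cy,c[1]-.155))
E
```

```text
clip face ((100.02157592773438, 211.00709533691406), (30.007152557373047, 35.96818161010742), 46.20576858520508) 509 [-0.00896566  0.09942257  0.21287273]
disc c [0.04855169 0.15758422] 26 0.01536475108769543
0.7432075538766916 0.07606539060197272
```

```bash
python3 -m pendant '[[-2.6,-2.9,0,0,0,0],[-5.2,-5.8,0,0,0,0],[-7.8,-8.7,0,0,0,0],[-10.4,-11.6,0,0,0,0],[-12.9,-14.4,0,0,0,0]]' ; python3 -m pendant '[[0,0,0,0,0,0],[0,0,0,0,0,0],[0,0,0,0,0,0],[0,0,0,0,0,0],[0,0,0,0,0,0]]' ; python3 - <<'E'
from h import *
delta(W(.058,-.0605,.36))
w=cams.get_calibration('wrist');p,d=cams.capture('wrist');M=np.linalg.inv(w['view'])
b=cv2.resize(p[:,:,::-1],(800,500));cv2.imwrite('pics/w2.png',(255*(b/255.)**.6).astype(np.uint8))
v,u=np.mgrid[0:400,0:640]
C=np.stack([(u-w['cx'])/w['fx']*d,(v-w['cy'])/w['fy']*d,d],-1)@M[:3,:3].T+M[:3,3]-O
L=np.stack([C@x,C@y,C[...,2]],-1)
k=(d>0)&(abs(L[...,1]+.06)<.025)&(abs(L[...,2]-.26)<.025)
for a in np.arange(-.04,.1,.01):
    s=L[k&(abs(L[...,0]-a)<.005)]
    if len(s)>3:print(round(a,2),len(s),'y',s[:,1].min().round(4),s[:,1].max().round(4),'mid',np.median(s[:,1]).round(4),'ztop',np.percentile(s[:,2],90).round(4))
E
```

```text
t: 1.82
ee_pos: [0.5928, -0.0113, 0.3601]
tool_rot: [0.107, 0.994, -0.0, -0.0]
ft_force: [0.6, 0.8, 0.6]
grip_width: 1.003
finger_force: 0.0
t: 2.23
ee_pos: [0.5918, -0.0082, 0.3604]
tool_rot: [0.107, 0.994, 0.0, -0.0]
ft_force: [0.6, 0.7, 0.3]
grip_width: 0.997
finger_force: 0.0
t 2.23 loc [ 0.056  -0.0575  0.3604] d cm [-0.2  -0.3   0.04] deg [ 0.01 -0.    0.1 ]
-0.02 150 y -0.0769 -0.0426 mid -0.0596 ztop 0.2782
-0.01 712 y -0.0771 -0.0424 mid -0.0593 ztop 0.2776
0.0 657 y -0.0754 -0.0443 mid -0.0599 ztop 0.2766
0.01 718 y -0.0756 -0.0353 mid -0.0572 ztop 0.2764
0.02 669 y -0.0772 -0.0424 mid -0.0593 ztop 0.2778
0.03 324 y -0.0761 -0.0423 mid -0.0594 ztop 0.278
0.04 204 y -0.0654 -0.0541 mid -0.0601 ztop 0.2669
0.05 207 y -0.0655 -0.054 mid -0.0601 ztop 0.2669
0.06 191 y -0.0656 -0.054 mid -0.0601 ztop 0.2669
0.07 175 y -0.0656 -0.0547 mid -0.0601 ztop 0.2669
0.08 166 y -0.0649 -0.0547 mid -0.0594 ztop 0.2671
0.09 241 y -0.0683 -0.0514 mid -0.0601 ztop 0.2692
```

View pics/w2.png

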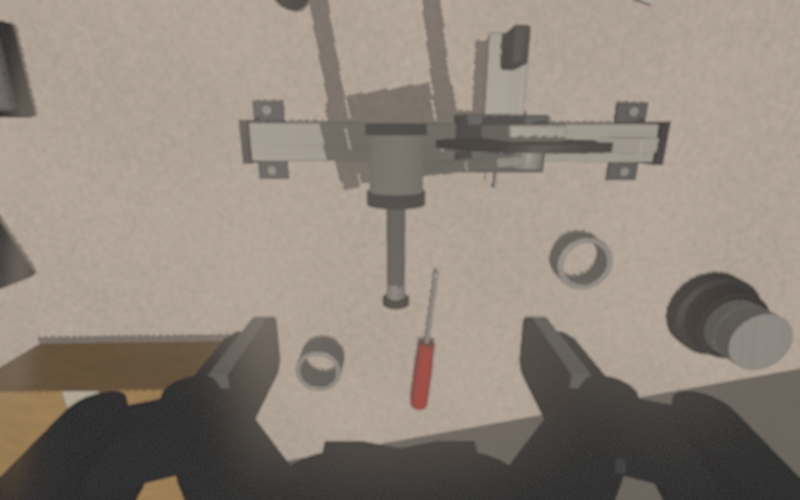

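The wrist view shows the rod from (395,205) to (395,300), squarely between the fingers and clear of everything. The driver and races lie well below it. I'll descend with the gripper half shut.

```bash
python3 -m pendant '[[-0.2,-0.25,2.5,0,0,0],[-0.2,-0.25,5,0,0,0],[-0.2,-0.25,7.5,0,0,0],[-0.2,-0.25,10,0,0,0],[-0.2,-0.25,12,0,0,0]]' 0.5; python3 -m pendant '[[0,0,0,0,0,0],[0,0,0,0,0,0],[0,0,0,0,0,0],[0,0,0,0,0,0],[0,0,0,0,0,0]]' 0.22;  python3 - <<'E'
from h import *
delta(W(.058,-.06,.24));print(r.state()['grip_width'])
h=.0464;R=.15
for a in np.linspace(-.789,.76,9):print(round(a,3),'y %.2f z %.2f cm'%((h+R*np.sin(a)+.06)*100,-(.155+R*np.cos(a)-.2607)*100))
w=cams.get_calibration('wrist');p,d=cams.capture('wrist')
cv2.imwrite('pics/w3.png',(255*(p[:,:,::-1]/255.)**.6).astype(np.uint8))
E
```

```text
t: 2.7
ee_pos: [0.5929, -0.0113, 0.2388]
tool_rot: [0.107, 0.994, 0.0, -0.0]
ft_force: [-0.3, -1.0, -0.3]
grip_width: 0.504
finger_force: 0.0
t: 3.12
ee_pos: [0.5944, -0.0121, 0.2418]
tool_rot: [0.107, 0.994, 0.0, 0.001]
ft_force: [-0.1, -0.3, 0.5]
grip_width: 0.223
finger_force: 0.0
t 3.12 loc [ 0.0594 -0.0607  0.2418] d cm [0.14 0.07 0.18] deg [0.02 0.13 0.04]
0.22338909018516756
-0.789 y -0.00 z 0.00 cm
-0.595 y 2.23 z -1.85 cm
-0.402 y 4.77 z -3.24 cm
-0.208 y 7.54 z -4.11 cm
-0.015 y 10.42 z -4.43 cm
0.179 y 13.31 z -4.19 cm
0.373 y 16.10 z -3.40 cm
0.566 y 18.69 z -2.09 cm
0.76 y 20.97 z -0.30 cm
```

View pics/w3.png

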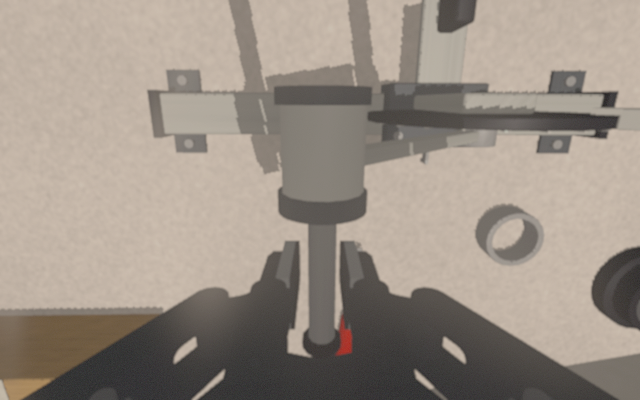

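The rod (u≈322) is caged between the pads without being squeezed. Now I'll swing it along the arc.

```bash
python3 -m pendant '[[0,1.1,-1.0,0,0,0],[0,2.2,-1.9,0,0,0],[0,3.5,-2.6,0,0,0],[0,4.8,-3.2,0,0,0],[0,6.1,-3.7,0,0,0]]'; python3 -m pendant '[[0,1.4,-0.4,0,0,0],[0,2.9,-0.6,0,0,0],[0,4.3,-0.7,0,0,0],[0,5.8,-0.7,0,0,0],[0,7.2,-0.5,0,0,0]]'; python3 -m pendant '[[0,1.4,0.3,0,0,0],[0,2.8,0.8,0,0,0],[0,4.1,1.4,0,0,0],[0,5.4,2.1,0,0,0],[0,5.4,2.1,0,0,0]]'; cat > m.py <<'E'
from h import *
import sys
w=cams.get_calibration('wrist');p,d=cams.capture('wrist');M=np.linalg.inv(w['view']);np.savez('/tmp/last.npz',p=p,d=d,**w)
v,u=np.mgrid[0:400,0:640]
C=np.stack([(u-w['cx'])/w['fx']*d,(v-w['cy'])/w['fy']*d,d],-1)@M[:3,:3].T+M[:3,3]-O
L=np.stack([C@x,C@y,C[...,2]],-1);ok=d>0
s=r.state();print('t',s['t'],'tcp',loc(np.array(s['ee_pos'])).round(4),'f',np.round(s['ft_force'],1))
# lamp tube: topmost line in x 0..0.025
k=ok&(L[...,0]>-.012)&(L[...,0]<.02)&(L[...,2]>.235)&(L[...,2]<.33)
q=L[k]
if len(q)>50:print('lamp n',len(q),'y',np.percentile(q[:,1],[1,99]).round(4),'mid',np.percentile(q[:,1],[1,99]).mean().round(4),'ztop',np.percentile(q[:,2],98).round(4))
E
python3 m.py
```

```text
t: 3.58
ee_pos: [0.6073, 0.0479, 0.2791]
tool_rot: [0.107, 0.994, -0.0, 0.001]
ft_force: [0.3, -2.7, 2.4]
grip_width: 0.217
finger_force: 1.9
t: 4.0
ee_pos: [0.6223, 0.1195, 0.2822]
tool_rot: [0.107, 0.994, 0.0, 0.0]
ft_force: [-0.2, -2.1, 1.4]
grip_width: 0.218
finger_force: 1.0
t: 4.42
ee_pos: [0.6332, 0.1729, 0.259]
tool_rot: [0.107, 0.994, -0.0, -0.001]
ft_force: [-0.9, -1.2, -1.0]
grip_width: 0.219
finger_force: 0.0
t 4.4667 tcp [0.0579 0.1272 0.2598] f [-0.  -0.6 -0.1]
lamp n 9067 y [0.0943 0.1414] mid 0.1178 ztop 0.2998
```

```bash
cat >> m.py <<'E'
from scipy.optimize import least_squares
# lamp axis: known radius circle in the rail's yz plane; middle of tube
k=ok&(L[...,0]>-.008)&(L[...,0]<.018)&(L[...,2]>.24)&(L[...,2]<.335)
q=L[k][:,1:]
def fit(h):
    f=least_squares(lambda c:np.hypot(q[:,0]-c[0],q[:,1]-c[1])-.0175,[np.median(q[:,0]),np.median(q[:,1])-.01],loss='soft_l1',f_scale=.0007)
    return f.x,np.median(abs(f.fun))
c,e=fit(0);print('lamp axis',c.round(4),'res',e.round(4))
# hinge y from handle radius .150 about z .155; also grip block centre
g=L[ok&(L[...,0]<-.06)&(L[...,0]>-.11)&(abs(L[...,2]-.114)<.003)]
if len(g)>20:
    gy=(g[:,1].min()+g[:,1].max())/2;print('grip y',gy.round(4),'w',np.ptp(g[:,1]).round(4),'x',(g[:,0].min()+g[:,0].max())/2)
hy=c[0]-np.sqrt(max(0,.0225-(c[1]-.155)**2));print('hinge y by radius',hy.round(4))
for h in (.0464,):print('theta',np.arctan2(c[0]-h,c[1]-.155).round(3),'r',np.hypot(c[0]-h,c[1]-.155).round(4))
# clip face
n=ok&(abs(L[...,0]+.009)<.0016)&(L[...,2]>.18)&(L[...,2]<.25)&(L[...,1]>.04)&(L[...,1]<.14)
if n.sum()>30: rc=cv2.minAreaRect((L[n][:,1:]*1000).astype(np.float32));print('clip',rc,n.sum())
E
python3 m.py
```

```text
t 4.5167 tcp [0.0582 0.1264 0.2604] f [-0.5  0.6  0.5]
lamp n 8945 y [0.0943 0.1414] mid 0.1178 ztop 0.2997
lamp axis [0.1257 0.2808] res 0.0005
grip y 0.0475 w 0.0162 x -0.07902403866231744
hinge y by radius 0.044
theta 0.562 r 0.1487
clip ((75.73059844970703, 200.19801330566406), (79.081787109375, 20.318960189819336), 41.74937057495117) 364
```

```bash
python3 -m pendant '[[0,0.6,0.4,0,0,0],[0,1.2,0.8,0,0,0],[0,1.8,1.3,0,0,0],[0,2.3,1.7,0,0,0],[0,2.3,1.7,0,0,0]]';python3 -m pendant '[[0,0,0,0,0,0],[0,0,0,0,0,0],[0,0,0,0,0,0],[0,0,0,0,0,0],[0,0,0,0,0,0]]' 0.5; python3 m.py
```

```text
t: 4.93
ee_pos: [0.6382, 0.1938, 0.2432]
tool_rot: [0.107, 0.994, -0.0, -0.001]
ft_force: [-0.6, 0.1, -1.0]
grip_width: 0.219
finger_force: 0.0
t: 5.35
ee_pos: [0.6386, 0.1928, 0.2445]
tool_rot: [0.107, 0.994, 0.0, 0.0]
ft_force: [-0.0, -0.6, -0.3]
grip_width: 0.501
finger_force: 0.0
t 5.4 tcp [0.0587 0.1489 0.2445] f [-0.5 -0.1  0.7]
lamp n 9168 y [0.1137 0.1617] mid 0.1377 ztop 0.2843
lamp axis [0.1463 0.2654] res 0.0005
grip y 0.0476 w 0.0164 x -0.07623851982788467
hinge y by radius 0.0448
theta 0.736 r 0.1489
clip ((81.22874450683594, 195.03884887695312), (81.25682067871094, 35.8974723815918), 41.943084716796875) 627
```

```bash
python3 -m pendant '[[0,0,-3,0,0,0],[0,0,-6,0,0,0],[0,0,-8.5,0,0,0],[0,-2,-10.5,0,0,0],[0,-4.5,-11.5,0,0,0]]' 1;python3 -m pendant '[[0,0,0,0,0,0],[0,0,0,0,0,0],[0,0,0,0,0,0],[0,0,0,0,0,0],[0,0,0,0,0,0]]'; python3 m.py; python3 -c "
from h import *
p=np.load('/tmp/last.npz');i=p['p'][60:260,220:500,::-1];i=cv2.resize(i,(784,560),interpolation=cv2.INTER_CUBIC);cv2.imwrite('pics/w4.png',(255*(i/255.)**.6).astype(np.uint8))"
```

```text
t: 5.82
ee_pos: [0.6297, 0.1499, 0.3623]
tool_rot: [0.106, 0.994, 0.001, 0.002]
ft_force: [1.0, 0.5, 0.7]
grip_width: 1.002
finger_force: 0.0
t: 6.23
ee_pos: [0.6287, 0.1496, 0.3584]
tool_rot: [0.107, 0.994, -0.0, -0.001]
ft_force: [0.6, -0.2, 0.3]
grip_width: 1.004
finger_force: 0.0
t 6.2833 tcp [0.0583 0.1046 0.3585] f [-0.2 -0.1 -0.2]
lamp n 2556 y [0.1128 0.161 ] mid 0.1369 ztop 0.284
lamp axis [0.1466 0.2652] res 0.0006
grip y 0.0476 w 0.016 x -0.0844217927038811
hinge y by radius 0.0449
theta 0.738 r 0.149
clip ((80.63956451416016, 196.60113525390625), (81.39244079589844, 33.52510452270508), 40.8515625) 254
```

View pics/w4.png

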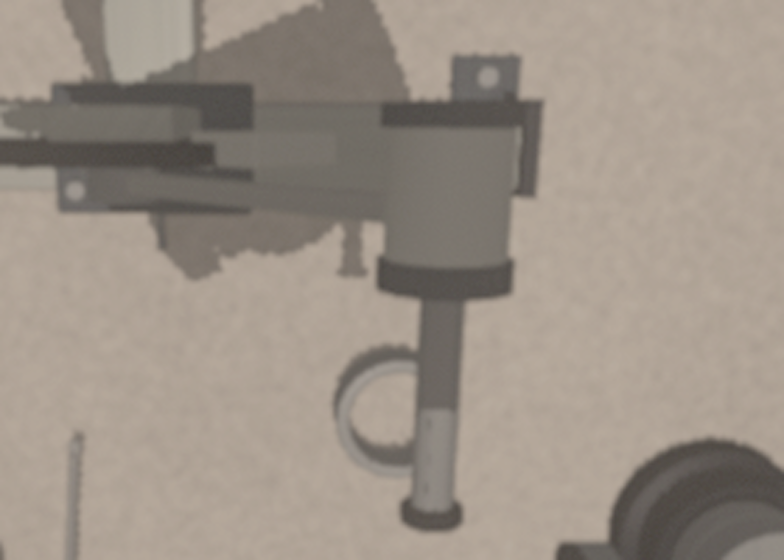

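The picture shows the disc edge-on at (0–215,153), the clip at (215–335,148), the arm below it and the lamp at (447,195). An angle can't be read edge-on, so I'll tilt the camera to see the disc face from the robot's side.

```bash
python3 -m pendant '[[3.2,0,0,0,-6,0],[6.4,0,0,0,-12,0],[9.6,0,0,0,-18,0],[12.8,0,0,0,-24,0],[16,0,0,0,-30,0]]';python3 -m pendant '[[1.2,0,2,0,0,0],[2.4,0,4,0,0,0],[3.6,0,6,0,0,0],[3.6,0,6,0,0,0],[3.6,0,6,0,0,0]]'; cat > ang.py <<'E'
from h import *
w=np.load('/tmp/last.npz');d=w['d'];M=np.linalg.inv(w['view'])
print('cam',loc(M[:3,3]).round(3),'look',M[:3,2].round(2))
v,u=np.mgrid[0:400,0:640]
C=np.stack([(u-w['cx'])/w['fx']*d,(v-w['cy'])/w['fy']*d,d],-1)@M[:3,:3].T+M[:3,3]-O
L=np.stack([C@x,C@y,C[...,2]],-1);ok=d>0
n=(ok&(L[...,0]>-.013)&(L[...,0]<-.0065)&(L[...,2]>.17)&(L[...,2]<.26)&(L[...,1]>.065)&(L[...,1]<.16)).astype(np.uint8)
N,lab,st,_=cv2.connectedComponentsWithStats(n);i=1+st[1:,4].argmax();q=L[lab==i];print('comp',st[i],'x',np.median(q[:,0]))
rc=cv2.minAreaRect((q[:,1:]*1000).astype(np.float32));print(rc,'mean',q.mean(0).round(4))
for h in(.045,.0464,.0475):
    a=np.arctan2(q[:,1]-h,q[:,2]-.155);rr=np.hypot(q[:,1]-h,q[:,2]-.155)
    o=[(np.percentile(a[abs(rr-R)<.003],[2,98]).mean()).round(3) for R in(.07,.075,.08,.085,.09)]
    print(h,'mids by radius',o,'r',np.percentile(rr,[2,98]).round(4))
E
python3 m.py; python3 ang.py; python3 -c "
from h import *
p=np.load('/tmp/last.npz');i=p['p'][...,::-1];cv2.imwrite('pics/w5.png',cv2.resize((255*(i/255.)**.6).astype(np.uint8),(800,500)))"
```

```text
t: 6.7
ee_pos: [0.4786, 0.181, 0.3588]
tool_rot: [0.104, 0.964, -0.027, 0.244]
ft_force: [0.2, 0.9, 0.8]
grip_width: 1.003
finger_force: 0.0
t: 7.12
ee_pos: [0.4776, 0.1811, 0.2885]
tool_rot: [0.104, 0.964, -0.029, 0.241]
ft_force: [0.6, -0.2, -0.1]
grip_width: 1.003
finger_force: 0.0
t 7.1667 tcp [-0.0953  0.1035  0.2897] f [ 0.6 -0.3  0.2]
lamp n 1183 y [0.1119 0.1587] mid 0.1353 ztop 0.2834
lamp axis [0.1438 0.2639] res 0.0023
grip y 0.0475 w 0.0163 x -0.08457708319234483
hinge y by radius 0.0407
theta 0.73 r 0.1461
clip ((82.15955352783203, 194.18771362304688), (79.31100463867188, 36.66748046875), 42.10616683959961) 1239
cam [-0.226  0.104  0.381] look [ 0.68 -0.16 -0.71]
comp [ 290  221   53   44 1212] x -0.008881857887948945
((99.93062591552734, 210.7227020263672), (30.05069351196289, 34.9725456237793), 47.059913635253906) mean [-0.0088  0.0997  0.212 ]
0.045 mids by radius [np.float64(0.776), np.float64(0.778), np.float64(0.773), np.float64(0.771), np.float64(0.77)] r [0.0648 0.0932]
0.0464 mids by radius [np.float64(0.762), np.float64(0.762), np.float64(0.761), np.float64(0.76), np.float64(0.761)] r [0.0638 0.0922]
0.0475 mids by radius [np.float64(0.75), np.float64(0.75), np.float64(0.75), np.float64(0.751), np.float64(0.75)] r [0.063  0.0914]
```

View pics/w5.png

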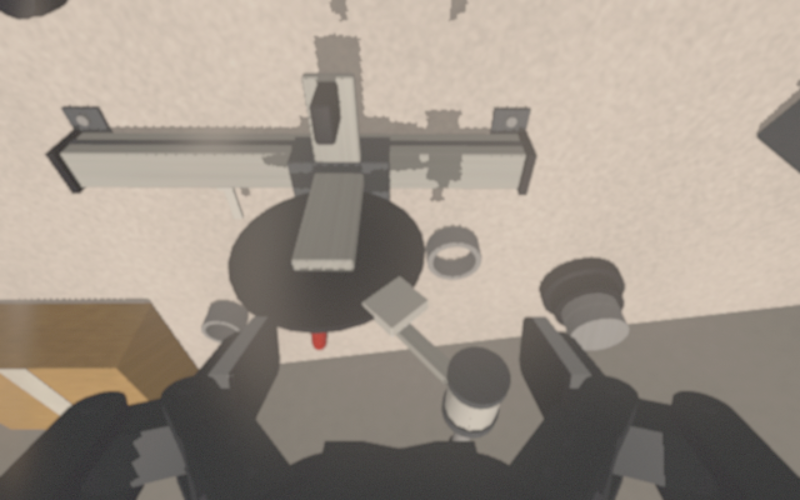

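The clip face is clear at (395,303), the arm bar emerges below it from (410,328) to (445,378), and the tab is at (238,203). I'll measure the bar's own angle from the same depth image.

```bash
cat >> ang.py <<'E'
b=L[320:0:-1] if 0 else L
k=ok&(L[...,0]>-.004)&(L[...,0]<.03)&(L[...,2]>.2)&(L[...,2]<.27)&(L[...,1]>.06)&(L[...,1]<.17)
q=L[k]
for h in(.0464,.0475):
    a=np.arctan2(q[:,1]-h,q[:,2]-.155);rr=np.hypot(q[:,1]-h,q[:,2]-.155)
    for R in np.arange(.1,.128,.004):
        s=abs(rr-R)<.002
        if s.sum()>5:
            lo,hi=np.percentile(a[s],[3,97]);print(h,R.round(3),s.sum(),'x',np.median(q[s][:,0]).round(4),'mid',((lo+hi)/2).round(3),'width',((hi-lo)*R).round(4))
E
python3 ang.py|tail -14
```

```text
0.0464 0.1 69 x 0.0068 mid 0.724 width 0.0115
0.0464 0.104 74 x 0.007 mid 0.726 width 0.0113
0.0464 0.108 78 x 0.0068 mid 0.726 width 0.0115
0.0464 0.112 77 x 0.0069 mid 0.724 width 0.0111
0.0464 0.116 75 x 0.0066 mid 0.727 width 0.0113
0.0464 0.12 80 x 0.0067 mid 0.728 width 0.0115
0.0464 0.124 81 x 0.0067 mid 0.726 width 0.0113
0.0475 0.1 70 x 0.0068 mid 0.717 width 0.0116
0.0475 0.104 76 x 0.007 mid 0.718 width 0.0114
0.0475 0.108 77 x 0.0068 mid 0.717 width 0.0112
0.0475 0.112 77 x 0.0068 mid 0.717 width 0.0111
0.0475 0.116 77 x 0.0066 mid 0.72 width 0.0115
0.0475 0.12 80 x 0.0067 mid 0.721 width 0.0115
0.0475 0.124 82 x 0.0068 mid 0.718 width 0.0115
```

Arm 0.726 against clip 0.761, so it needs about +0.033 rad (5 mm at the rod). I'll go back to the handle.

```bash
python3 -m pendant '[[-1.2,0,-2,0,0,0],[-2.4,0,-4,0,0,0],[-3.6,0,-6.5,0,3,0],[-3.6,0,-6.5,0,10,0],[-3.6,0,-6.5,0,17,0]]'; python3 -c "
from h import *
delta(W(.058,.1466,.36))"
```

```text
t: 7.58
ee_pos: [0.4795, 0.1836, 0.3684]
tool_rot: [0.106, 0.99, -0.009, 0.097]
ft_force: [0.5, -0.0, -0.8]
grip_width: 1.001
finger_force: 0.0
t 7.58 loc [-0.0947  0.1059  0.3684] d cm [-14.82   4.03   3.81] deg [ 0.22 11.22  0.13]
```

```bash
python3 -m pendant '[[-3.7,1,0.9,0,4,0],[-7.4,2,1.9,0,8,0],[-11.1,3,2.8,0,13,0],[-14.8,4.1,3.7,0,13,0],[-14.8,4.1,3.7,0,13,0]]' 0.5; python3 -c "
from h import *
delta(W(.058,.1466,.243))"
```

```text
t: 8.0
ee_pos: [0.644, 0.1875, 0.3542]
tool_rot: [0.11, 0.994, 0.0, -0.015]
ft_force: [-0.7, -0.3, -0.5]
grip_width: 0.502
finger_force: 0.0
t 8.0 loc [0.0651 0.1449 0.3542] d cm [ 0.37  0.2  11.14] deg [-0.15 -1.77 -0.24]
```

```bash
python3 -m pendant '[[0.4,0.2,2,0,-1.7,0],[0.4,0.2,4.5,0,-1.7,0],[0.4,0.2,7,0,-1.7,0],[0.4,0.2,9.5,0,-1.7,0],[0.4,0.2,11.1,0,-1.7,0]]'; python3 -m pendant '[[0,0,0,0,0,0],[0,0,0,0,0,0],[0,0,0,0,0,0],[0,0,0,0,0,0],[0,0,0,0,0,0]]'  0.3; python3 m.py;python3 -c "
from h import *
delta(W(.058,.1466,.243))"
```

```text
t: 8.42
ee_pos: [0.6298, 0.1915, 0.2444]
tool_rot: [0.108, 0.994, -0.001, -0.001]
ft_force: [0.2, -0.1, -0.3]
grip_width: 0.501
finger_force: 0.0
t: 8.83
ee_pos: [0.6306, 0.1916, 0.2467]
tool_rot: [0.109, 0.994, -0.001, 0.0]
ft_force: [0.9, -0.6, 0.2]
grip_width: 0.295
finger_force: 0.0
t 8.8833 tcp [0.051  0.1459 0.2463] f [0.5 0.1 0.2]
lamp n 8359 y [0.1136 0.1616] mid 0.1376 ztop 0.2842
lamp axis [0.1464 0.2654] res 0.0005
grip y 0.0477 w 0.0163 x -0.08044516624083595
hinge y by radius 0.0448
theta 0.736 r 0.1489
clip ((81.90164947509766, 195.27584838867188), (80.87259674072266, 36.42396926879883), 42.019832611083984) 721
t 8.88 loc [0.051  0.1459 0.2463] d cm [-0.7   0.08  0.33] deg [-0.18  0.03 -0.14]
```

```bash
python3 -m pendant '[[-0.6,0.1,0.3,0,0,0],[-0.6,0.1,0.3,0,0,0],[-0.6,0.1,0.3,0,0,0],[-0.6,0.1,0.3,0,0,0],[-0.6,0.1,0.3,0,0,0]]' 0.16; python3 m.py;  python3 -m pendant '[[0,0.1,0.1,0,0,0],[0,0.2,0.2,0,0,0],[0,0.3,0.3,0,0,0],[0,0.4,0.4,0,0,0],[0,0.4,0.4,0,0,0]]'; python3 m.py;
```

```text
t: 9.3
ee_pos: [0.6358, 0.191, 0.2419]
tool_rot: [0.109, 0.994, -0.002, -0.001]
ft_force: [-0.0, 0.4, -0.9]
grip_width: 0.16
finger_force: 0.0
t 9.35 tcp [0.0564 0.1465 0.2419] f [-0.1 -0.2  0.4]
lamp n 9358 y [0.1141 0.1616] mid 0.1379 ztop 0.2842
lamp axis [0.1464 0.2654] res 0.0005
grip y 0.0477 w 0.0162 x -0.07759383556195257
hinge y by radius 0.0448
theta 0.736 r 0.1489
clip ((81.18565368652344, 195.48260498046875), (80.86566162109375, 34.39907455444336), 41.898616790771484) 636
t: 9.77
ee_pos: [0.6367, 0.1951, 0.2377]
tool_rot: [0.109, 0.994, -0.002, -0.001]
ft_force: [-0.2, 0.4, -0.5]
grip_width: 0.161
finger_force: 0.1
t 9.8167 tcp [0.0564 0.1507 0.2378] f [ 0.1 -1.  -0.4]
lamp n 9537 y [0.1176 0.1648] mid 0.1412 ztop 0.2813
lamp axis [0.1497 0.2624] res 0.0005
grip y 0.0479 w 0.016 x -0.07697898879527194
hinge y by radius 0.0449
theta 0.766 r 0.149
clip ((81.71577453613281, 195.3018798828125), (82.40701293945312, 35.77009201049805), 41.17329406738281) 724
```

```bash
python3 -m pendant '[[0,0,0,0,0,0],[0,0,0,0,0,0],[0,0,-2,0,0,0],[0,0,-5,0,0,0],[0,0,-9,0,0,0]]' 0.6; python3 -m pendant '[[1,-1,-3,0,0,0],[4,-3.5,-3,0,0,0],[7.5,-6,-3,0,0,0],[11,-8.5,-3,0,0,0],[14.1,-10.3,-3,0,0,0]]'; python3 -m pendant '[[0,0,0,0,0,0],[0,0,0,0,0,0],[0,0,0,0,0,0],[0,0,0,0,0,0],[0,0,0,0,0,0]]'; python3 m.py; python3 -c "
from h import *
delta(W(-.085,.0477,.16));delta(W(-.085,.0477,.082))"
```

```text
t: 10.23
ee_pos: [0.6356, 0.1949, 0.3265]
tool_rot: [0.109, 0.994, -0.003, -0.003]
ft_force: [1.0, 0.2, 0.3]
grip_width: 0.599
finger_force: 0.0
t: 10.65
ee_pos: [0.475, 0.1243, 0.3584]
tool_rot: [0.109, 0.994, -0.002, -0.001]
ft_force: [-0.2, -0.2, 0.0]
grip_width: 0.594
finger_force: 0.0
t: 11.07
ee_pos: [0.478, 0.1256, 0.3584]
tool_rot: [0.109, 0.994, -0.002, -0.001]
ft_force: [-0.6, 0.1, 0.4]
grip_width: 0.604
finger_force: 0.0
t 11.1167 tcp [-0.0839  0.0488  0.3583] f [-0.3  0.5 -0.2]
lamp n 117 y [0.1429 0.1645] mid 0.1537 ztop 0.2821
lamp axis [0.1495 0.2624] res 0.0003
grip y 0.0474 w 0.0145 x -0.08476828928216187
hinge y by radius 0.0448
theta 0.765 r 0.1489
clip ((80.46575927734375, 192.97048950195312), (76.66673278808594, 37.09770202636719), 41.609737396240234) 387
t 11.12 loc [-0.0839  0.0488  0.3583] d cm [ 0.08 -0.03 19.83] deg [-0.24 -0.09 -0.14]
t 11.12 loc [-0.0839  0.0488  0.3583] d cm [ 0.07  0.   27.63] deg [-0.24 -0.09 -0.14]
```

```bash
cat > tab.py <<'E'
from h import *
w=np.load('/tmp/last.npz');d=w['d'];M=np.linalg.inv(w['view'])
v,u=np.mgrid[0:400,0:640]
C=np.stack([(u-w['cx'])/w['fx']*d,(v-w['cy'])/w['fy']*d,d],-1)@M[:3,:3].T+M[:3,3]-O
L=np.stack([C@x,C@y,C[...,2]],-1)
k=(d>0)&(L[...,0]>.03)&(L[...,0]<.07)&(abs(L[...,2]-.038)<.006)&(abs(L[...,1])<.2);q=L[k];print(k.sum())
for a in(.035,.045,.055,.063):
    s=q[abs(q[:,0]-a)<.006,1]
    if len(s):print(a,len(s),np.percentile(s,[3,50,97]).round(4))
print('z',np.median(q[:,2]) if len(q) else 0)
# rail: far and near top edges vs y
t=(d>0)&(abs(L[...,2]-.045)<.003)&(abs(L[...,0])<.04)
for a in(-.18,-.12,.14,.18,.2):
    s=L[t&(abs(L[...,1]-a)<.01)][:,0]
    if len(s):print('rail',a,np.percentile(s,[2,98]).round(4),np.percentile(s,[2,98]).mean().round(4))
E
python3 tab.py; python3 ang.py|grep -v 0.0475
```

```text
157
0.035 49 [-0.0799 -0.075  -0.071 ]
0.045 51 [-0.0804 -0.0757 -0.071 ]
0.055 52 [-0.0803 -0.075  -0.0709]
0.063 36 [-0.08   -0.0753 -0.071 ]
z 0.03801964071688135
rail -0.18 [-0.02    0.0178] -0.0011
rail -0.12 [-0.0199  0.0178] -0.0011
rail 0.14 [-0.0189  0.0198] 0.0005
rail 0.18 [-0.0187  0.02  ] 0.0006
rail 0.2 [-0.0187  0.0198] 0.0006
cam [-0.155  0.05   0.501] look [ 0.28 -0.07 -0.96]
comp [350 248  25  23 330] x -0.00900121054824099
((99.47178649902344, 210.56251525878906), (28.856409072875977, 35.594703674316406), 47.11387634277344) mean [-0.0089  0.0924  0.213 ]
0.045 mids by radius [np.float64(0.764), np.float64(0.729), np.float64(0.686), np.float64(0.643), np.float64(0.61)] r [0.0646 0.0913]
0.0464 mids by radius [np.float64(0.747), np.float64(0.698), np.float64(0.655), np.float64(0.622), np.float64(0.592)] r [0.0637 0.0905]
```

```bash
python3 -m pendant '[[0.1,-0.1,4,0,0,0],[0.1,-0.1,8,0,0,0],[0.1,-0.1,12,0,0,0],[0.1,-0.1,16,0,0,0],[0.1,-0.1,19,0,0,0]]'; python3 -m pendant '[[0,0,2.5,0,0,0],[0,0,5,0,0,0],[0,0,7,0,0,0],[0,0,8.5,0,0,0],[0,0,8.5,0,0,0]]';  python3 -m pendant '[[0,0,0,0,0,0],[0,0,0,0,0,0],[0,0,0,0,0,0],[0,0,0,0,0,0],[0,0,0,0,0,0]]' 0.22; python3 m.py|head -1;python3 -c "
from h import *
delta(W(-.085,.0477,.082))"
```

```text
t: 11.53
ee_pos: [0.4747, 0.1237, 0.1655]
tool_rot: [0.109, 0.994, -0.002, -0.002]
ft_force: [-0.1, 0.2, -1.3]
grip_width: 0.601
finger_force: 0.0
t: 11.95
ee_pos: [0.474, 0.1233, 0.0805]
tool_rot: [0.109, 0.994, -0.003, -0.003]
ft_force: [-0.8, 0.1, -0.6]
grip_width: 0.6
finger_force: 0.0
t: 12.37
ee_pos: [0.4758, 0.1236, 0.0844]
tool_rot: [0.109, 0.994, -0.002, -0.0]
ft_force: [0.3, -0.6, -0.1]
grip_width: 0.222
finger_force: 0.0
t 12.4167 tcp [-0.0856  0.0464  0.0842] f [-0.1  0.2  0. ]
t 12.42 loc [-0.0856  0.0464  0.0842] d cm [-0.06  0.13  0.22] deg [-0.21 -0.   -0.15]
  return _methods._mean(a, axis=axis, dtype=dtype,
  ret = ret.dtype.type(ret / rcount)
Traceback (most recent call last):
  File "m.py", line 19, in <module>
    c,e=fit(0);print('lamp axis',c.round(4),'res',e.round(4))
        ~~~^^^
  File "m.py", line 17, in fit
    f=least_squares(lambda c:np.hypot(q[:,0]-c[0],q[:,1]-c[1])-.0175,[np.median(q[:,0]),np.median(q[:,1])-.01],loss='soft_l1',f_scale=.0007)
ValueError: Initial guess is outside of provided bounds
```

Grip caged. I'll slide towards -y, stopping short for a check.

```bash
python3 -m pendant '[[0,-0.5,0,0,0,0],[0,-1.5,0,0,0,0],[0,-3,0,0,0,0],[0,-4.5,0,0,0,0],[0,-6,0,0,0,0]]' 0.2; python3 -m pendant '[[0,-1.5,0,0,0,0],[0,-3,0,0,0,0],[0,-4.3,0,0,0,0],[0,-5,0,0,0,0],[0,-5.3,0,0,0,0]]'; cat > pt.py <<'E'
from h import *
w=cams.get_calibration('top');p,d=cams.capture('top')
s=r.state();print('t',s['t'],'tcp',loc(np.array(s['ee_pos'])).round(4),'f',np.round(s['ft_force'],1))
E
python3 pt.py
```

```text
t: 12.83
ee_pos: [0.4629, 0.0649, 0.0843]
tool_rot: [0.109, 0.994, -0.002, 0.0]
ft_force: [3.8, 8.7, -4.7]
grip_width: 0.201
finger_force: 4.7
t: 13.25
ee_pos: [0.4512, 0.0125, 0.0844]
tool_rot: [0.109, 0.994, -0.002, -0.0]
ft_force: [1.6, 8.3, -3.1]
grip_width: 0.198
finger_force: 4.1
t 13.3 tcp [-0.0859 -0.0674  0.0844] f [ 0.6 -1.3 -0.1]
```

```bash
python3 -m pendant '[[0,-0.2,0,0,0,0],[0,-0.4,0,0,0,0],[0,-0.6,0,0,0,0],[0,-0.75,0,0,0,0],[0,-0.75,0,0,0,0]]'; python3 pt.py; python3 -m pendant '[[0,0,0,0,0,0],[0,0,0,0,0,0],[0,0,0,0,0,0],[0,0,0,0,0,0],[0,0,-2,0,0,0]]' 0.6;  python3 -m pendant '[[0,0,-4,0,0,0],[0,0,-8,0,0,0],[0,0,-12,0,0,0],[0,0,-16,0,0,0],[0,0,-19.5,0,0,0]]';  python3 -m pendant '[[0,0,-3,0,0,0],[0,0,-6,0,0,0],[0,0,-7,0,0,0],[0,0,-7,0,0,0],[0,0,-7,0,0,0]]'; python3 m.py; python3 tab.py
```

```text
t: 13.72
ee_pos: [0.4496, 0.006, 0.0844]
tool_rot: [0.109, 0.994, -0.002, -0.0]
ft_force: [1.0, 4.1, -0.5]
grip_width: 0.203
finger_force: 1.9
t 13.7667 tcp [-0.0859 -0.074   0.0844] f [ 1.4  2.7 -0.2]
t: 14.18
ee_pos: [0.4475, 0.006, 0.1021]
tool_rot: [0.109, 0.994, -0.002, -0.003]
ft_force: [-1.9, -0.3, 0.1]
grip_width: 0.597
finger_force: 0.0
t: 14.6
ee_pos: [0.4494, 0.0067, 0.3019]
tool_rot: [0.109, 0.994, -0.002, -0.0]
ft_force: [0.4, 0.3, 0.2]
grip_width: 0.603
finger_force: 0.0
t: 15.02
ee_pos: [0.4497, 0.0069, 0.3689]
tool_rot: [0.109, 0.994, -0.002, -0.001]
ft_force: [-0.4, 0.5, -1.3]
grip_width: 0.595
finger_force: 0.0
t 15.0667 tcp [-0.0865 -0.0732  0.368 ] f [-0.6 -0.9  0.1]
lamp n 182 y [0.0234 0.0441] mid 0.0337 ztop 0.2813
lamp axis [0.0286 0.2626] res 0.0003
grip y -0.0735 w 0.0149 x -0.08492279634421737
hinge y by radius -0.0759
theta -0.164 r 0.1091
0
z 0
rail -0.18 [-0.0194  0.0182] -0.0006
rail -0.12 [-0.0289  0.0125] -0.0082
rail 0.14 [-0.019   0.0184] -0.0003
rail 0.18 [-0.019   0.0186] -0.0002
rail 0.2 [-0.0188  0.0187] -0.0
```

```bash
python3 -m pendant '[[-3.5,0,0,0,0,0],[-7.5,0,0,0,0,0],[-11.5,0,0,0,0,0],[-15.5,0,0,0,0,0],[-19.5,0,0,0,0,0]]' 1; python3 -m pendant '[[-3,0,1,0,0,0],[-4,0,3,0,0,0],[-4,0,5,0,0,0],[-4,0,5,0,0,0],[-4,0,5,0,0,0]]';python3 m.py|head -1; python3 tab.py; python3 -c "
from h import *
p=np.load('/tmp/last.npz');i=p['p'][...,::-1]
c=proj(p,W(.05,-.075,.04));print(c,proj(p,W(.05,-.065,.04)));u,v=c.astype(int);v=max(v,50);u=min(max(u,70),570)
i=i[v-50:v+50,u-65:u+65];cv2.imwrite('pics/w6.png',cv2.resize((255*(i/255.)**.6).astype(np.uint8),None,fx=6,fy=6,interpolation=cv2.INTER_CUBIC))"
```

```text
t: 15.48
ee_pos: [0.6412, -0.0357, 0.3664]
tool_rot: [0.109, 0.994, -0.002, -0.002]
ft_force: [0.5, 0.8, 0.2]
grip_width: 0.999
finger_force: 0.0
t: 15.9
ee_pos: [0.6779, -0.044, 0.3163]
tool_rot: [0.109, 0.994, -0.002, -0.003]
ft_force: [0.4, -0.3, 0.3]
grip_width: 1.001
finger_force: 0.0
t 15.95 tcp [ 0.1484 -0.0739  0.3181] f [0.4 0.  1.1]
225
0.035 54 [-0.0803 -0.0773 -0.0719]
0.045 66 [-0.0804 -0.0768 -0.0719]
0.055 88 [-0.0805 -0.0762 -0.0719]
0.063 72 [-0.0805 -0.0762 -0.0719]
z 0.03816242756499294
rail -0.18 [-0.0192  0.0195] 0.0002
rail -0.12 [-0.0097  0.0198] 0.0051
rail 0.14 [-0.0118  0.0202] 0.0042
rail 0.18 [-0.0176  0.0206] 0.0015
rail 0.2 [-0.0176  0.0206] 0.0015
[319.45296897  79.66652935] [327.74261063  79.63873514]
  return _methods._mean(a, axis=axis, dtype=dtype,
  ret = ret.dtype.type(ret / rcount)
Traceback (most recent call last):
  File "m.py", line 19, in <module>
    c,e=fit(0);print('lamp axis',c.round(4),'res',e.round(4))
        ~~~^^^
  File "m.py", line 17, in fit
    f=least_squares(lambda c:np.hypot(q[:,0]-c[0],q[:,1]-c[1])-.0175,[np.median(q[:,0]),np.median(q[:,1])-.01],loss='soft_l1',f_scale=.0007)
ValueError: Initial guess is outside of provided bounds
```

View pics/w6.png

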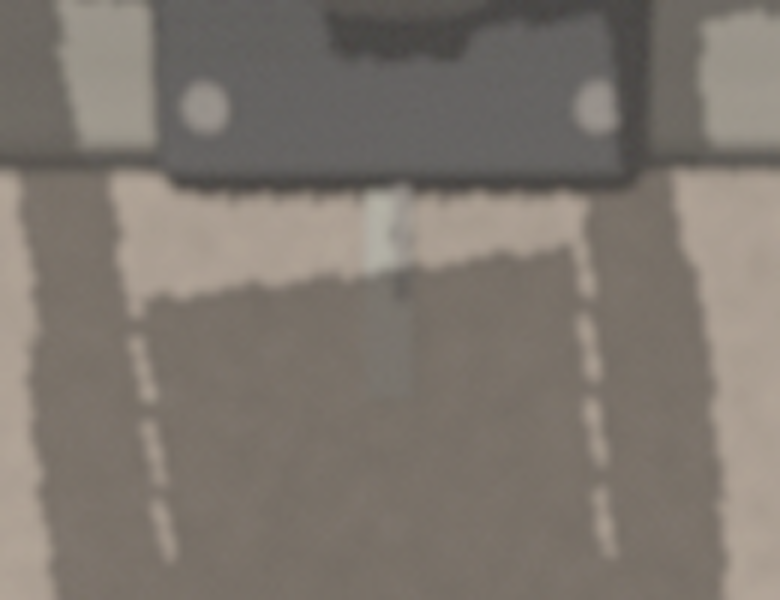

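The crop shows the white tab at u 366–414 (middle 390, 4.8 px/mm) and the dark pointer at u ≈ 402. The pointer is about 2.4 mm too far to +y. That was my last picture, one over the limit by my count, so the rest is numeric. I'll nudge the carriage.

```bash
sed -i 's/^c,e=fit(0)/if len(q)<20: sys.exit()\nc,e=fit(0)/' m.py
python3 -m pendant '[[0,0,-2.5,0,0,0],[1,0,-5,0,0,0],[4.5,0,-5,0,0,0],[8.5,0,-5,0,0,0],[12.5,0,-5,0,0,0]]' 0.6; python3 -m pendant '[[4,0,0,0,0,0],[8,0,0,0,0,0],[10.9,0,0,0,0,0],[10.9,0,0,0,0,0],[10.9,0,0,0,0,0]]';python3 m.py; python3 -c "
from h import *
delta(W(-.085,-.0735,.084))"
```

```text
t: 16.37
ee_pos: [0.5559, -0.0166, 0.3704]
tool_rot: [0.109, 0.994, -0.002, 0.0]
ft_force: [0.3, 0.6, 0.7]
grip_width: 0.6
finger_force: 0.0
t: 16.78
ee_pos: [0.4499, 0.0071, 0.3711]
tool_rot: [0.108, 0.994, -0.002, 0.001]
ft_force: [0.6, 0.1, 0.3]
grip_width: 0.598
finger_force: 0.0
t 16.8333 tcp [-0.0847 -0.0729  0.3708] f [ 0.2  1.1 -0.3]
lamp n 208 y [0.0218 0.0437] mid 0.0327 ztop 0.2812
lamp axis [0.0287 0.2626] res 0.0003
grip y -0.0731 w 0.015 x -0.08462674382484886
hinge y by radius -0.0758
theta -0.163 r 0.1091
t 16.83 loc [-0.0847 -0.0729  0.3708] d cm [ 0.09  0.04 28.68] deg [-0.21  0.13 -0.12]
```

```bash
python3 -m pendant '[[0,0,4,0,0,0],[0,0,8,0,0,0],[0,0,12,0,0,0],[0,0,16,0,0,0],[0,0,20,0,0,0]]'; python3 -m pendant '[[0,0,2.5,0,0,0],[0,0,5,0,0,0],[0,0,7.5,0,0,0],[0,0,8.6,0,0,0],[0,0,8.6,0,0,0]]';  python3 -m pendant '[[0,0,0,0,0,0],[0,0,0,0,0,0],[0,0,0,0,0,0],[0,0,0,0,0,0],[0,0,0,0,0,0]]' 0.2; python3 pt.py
```

```text
t: 17.25
ee_pos: [0.4517, 0.0057, 0.1678]
tool_rot: [0.109, 0.994, -0.002, 0.0]
ft_force: [1.7, -0.7, 0.3]
grip_width: 0.597
finger_force: 0.0
t: 17.67
ee_pos: [0.45, 0.0054, 0.0807]
tool_rot: [0.109, 0.994, -0.002, -0.002]
ft_force: [-0.6, -0.6, -0.3]
grip_width: 0.601
finger_force: 0.0
t: 18.08
ee_pos: [0.4512, 0.0057, 0.0839]
tool_rot: [0.109, 0.994, -0.002, 0.0]
ft_force: [1.9, 2.0, 1.9]
grip_width: 0.198
finger_force: 1.5
t 18.1333 tcp [-0.0844 -0.074   0.0838] f [2.1 3.3 2.7]
```

Contact is already at TCP −0.0740, the same as before, so I'll move −2.4 mm slowly.

```bash
python3 -m pendant '[[0,-0.1,0,0,0,0],[0,-0.15,0,0,0,0],[0,-0.2,0,0,0,0],[0,-0.25,0,0,0,0],[0,-0.25,0,0,0,0]]'; python3 pt.py; python3 -m pendant '[[0,0,0,0,0,0],[0,0,0,0,0,0],[0,0,0,0,0,0],[0,0,0,0,0,0],[0,0,-2,0,0,0]]' 0.6;  python3 -m pendant '[[0,0,-4,0,0,0],[0,0,-8,0,0,0],[0,0,-12,0,0,0],[0,0,-16,0,0,0],[0,0,-19.5,0,0,0]]';  python3 -m pendant '[[0,0,-3,0,0,0],[0,0,-6,0,0,0],[0,0,-7,0,0,0],[0,0,-7,0,0,0],[0,0,-7,0,0,0]]'; python3 m.py
```

```text
t: 18.55
ee_pos: [0.4505, 0.0034, 0.0837]
tool_rot: [0.109, 0.994, -0.002, 0.0]
ft_force: [2.4, 6.3, 4.6]
grip_width: 0.202
finger_force: 3.4
t 18.6 tcp [-0.0845 -0.0764  0.0837] f [2.1 6.4 5.1]
t: 19.02
ee_pos: [0.4479, 0.0033, 0.1011]
tool_rot: [0.109, 0.994, -0.002, -0.003]
ft_force: [-1.2, 0.5, 0.3]
grip_width: 0.6
finger_force: 0.0
t: 19.43
ee_pos: [0.4498, 0.004, 0.3008]
tool_rot: [0.109, 0.994, -0.002, -0.0]
ft_force: [1.9, -0.8, -0.4]
grip_width: 0.603
finger_force: 0.0
t: 19.85
ee_pos: [0.4501, 0.0042, 0.3678]
tool_rot: [0.109, 0.994, -0.002, -0.001]
ft_force: [-1.1, -0.1, -0.9]
grip_width: 0.605
finger_force: 0.0
t 19.9 tcp [-0.0855 -0.0757  0.367 ] f [ 0.4  0.5 -0. ]
lamp n 205 y [0.0206 0.0412] mid 0.0309 ztop 0.2816
lamp axis [0.0263 0.2627] res 0.0004
grip y -0.076 w 0.0149 x -0.08524704873596041
hinge y by radius -0.0782
theta -0.185 r 0.1095
```

```bash
python3 -m pendant '[[0.2,1.1,0,0,-6,0],[0.4,2.2,0,0,-12,0],[0.6,3.3,0,0,-18,0],[0.8,4.4,0,0,-24,0],[1,5.5,0,0,-30,0]]' 1;python3 -m pendant '[[1.2,0,2,0,0,0],[2.4,0,4,0,0,0],[3.6,0,6,0,0,0],[3.6,0,6,0,0,0],[3.6,0,6,0,0,0]]'; python3 m.py; sed -i 's/L=np.stack(\[C@x,C@y,C\[...,2\]\],-1)/L=np.stack([C@x,C@y+.1232,C[...,2]],-1)/' ang.py; python3 ang.py
```

```text
t: 20.32
ee_pos: [0.4514, 0.0599, 0.3666]
tool_rot: [0.105, 0.961, -0.029, 0.255]
ft_force: [0.7, -1.6, 0.3]
grip_width: 1.0
finger_force: 0.0
t: 20.73
ee_pos: [0.4493, 0.0588, 0.296]
tool_rot: [0.105, 0.962, -0.031, 0.251]
ft_force: [-0.2, -0.0, -0.8]
grip_width: 0.999
finger_force: 0.0
t 20.7833 tcp [-0.0965 -0.022   0.2975] f [-0.   0.   0.5]
lamp n 1115 y [-0.0069  0.0378] mid 0.0154 ztop 0.2804
lamp axis [0.0254 0.2614] res 0.0014
grip y -0.0756 w 0.016 x -0.08490358360702033
hinge y by radius -0.0803
theta -0.195 r 0.1084
cam [-0.23  -0.022  0.385] look [ 0.7  -0.16 -0.7 ]
comp [ 294  212   52   43 1152] x -0.009108780657042296
((99.76170349121094, 210.43930053710938), (30.835105895996094, 34.614559173583984), 47.30216598510742) mean [-0.0091  0.1     0.212 ]
0.045 mids by radius [np.float64(0.782), np.float64(0.777), np.float64(0.775), np.float64(0.774), np.float64(0.771)] r [0.065  0.0934]
0.0464 mids by radius [np.float64(0.764), np.float64(0.764), np.float64(0.764), np.float64(0.761), np.float64(0.76)] r [0.064  0.0924]
0.0475 mids by radius [np.float64(0.752), np.float64(0.753), np.float64(0.752), np.float64(0.752), np.float64(0.752)] r [0.0632 0.0916]
0.0464 0.1 61 x 0.0067 mid 0.755 width 0.0109
0.0464 0.104 74 x 0.0067 mid 0.758 width 0.0116
0.0464 0.108 67 x 0.0066 mid 0.759 width 0.0114
0.0464 0.112 75 x 0.0067 mid 0.757 width 0.0117
0.0464 0.116 72 x 0.0066 mid 0.756 width 0.0111
0.0464 0.12 78 x 0.0067 mid 0.757 width 0.0115
0.0464 0.124 76 x 0.0066 mid 0.756 width 0.011
0.0475 0.1 65 x 0.0067 mid 0.748 width 0.0111
0.0475 0.104 70 x 0.0067 mid 0.75 width 0.0113
0.0475 0.108 70 x 0.0066 mid 0.752 width 0.0116
0.0475 0.112 73 x 0.0067 mid 0.748 width 0.0113
0.0475 0.116 78 x 0.0067 mid 0.749 width 0.0111
0.0475 0.12 73 x 0.0066 mid 0.751 width 0.0113
0.0475 0.124 75 x 0.0066 mid 0.75 width 0.0112
```

The arm is within 0.005 rad of the clip. Now the pointer again, numerically.

```bash
python3 -m pendant '[[-1.2,0,-2,0,0,0],[-2.4,0,-4,0,0,0],[-3.6,0,-6.5,0,3,0],[-3.6,0,-6.5,0,10,0],[-3.6,0,-6.5,0,17,0]]'; python3 -m pendant '[[0,-1.5,0,0,4,0],[0,-3,0,0,8,0],[0,-5,0,0,13,0],[0,-5,0,0,13,0],[0,-5,0,0,13,0]]'; python3 -c "
from h import *
delta(W(.148,-.0757,.365))"
```

```text
t: 21.2
ee_pos: [0.4504, 0.0615, 0.3766]
tool_rot: [0.106, 0.988, -0.011, 0.109]
ft_force: [1.0, -1.1, 0.1]
grip_width: 1.002
finger_force: 0.0
t: 21.62
ee_pos: [0.4403, 0.0101, 0.3732]
tool_rot: [0.11, 0.994, -0.002, -0.004]
ft_force: [0.3, 0.0, -0.5]
grip_width: 0.998
finger_force: 0.0
t 21.62 loc [-0.0959 -0.072   0.3732] d cm [-24.4   -0.23   0.65] deg [-0.22 -0.39 -0.31]
```

```bash
python3 -m pendant '[[-4,-0.1,0,0,0,0],[-8,-0.2,0,0,0,0],[-12,-0.2,0,0,0,0],[-16,-0.2,0,0,0,0],[-20,-0.2,0,0,0,0]]'; python3 -m pendant '[[-3,0,1,0,0,0],[-4.4,0,3,0,0,0],[-4.4,0,5.5,0,0,0],[-4.4,0,5.5,0,0,0],[-4.4,0,5.5,0,0,0]]';python3 m.py; python3 - <<'E'
from h import *
w=np.load('/tmp/last.npz');g=cv2.cvtColor(w['p'],cv2.COLOR_RGB2GRAY).astype(float)
ys=np.arange(-.09,-.06,.0005)
for X in(.03,.034,.038,.042,.055,.06):
    q=np.array([proj(w,W(X,a,.039)) for a in ys],np.float32)
    print(X,cv2.remap(g.astype(np.float32),q[:,0][None],q[:,1][None],cv2.INTER_LINEAR)[0].astype(int).tolist())
E
```

```text
t: 22.03
ee_pos: [0.6357, -0.0336, 0.372]
tool_rot: [0.109, 0.994, -0.002, -0.003]
ft_force: [0.5, -0.1, 0.4]
grip_width: 1.002
finger_force: 0.0
t: 22.45
ee_pos: [0.6756, -0.0431, 0.3155]
tool_rot: [0.109, 0.994, -0.002, -0.005]
ft_force: [-0.1, 1.2, -0.2]
grip_width: 0.999
finger_force: 0.0
t 22.5 tcp [ 0.1459 -0.0737  0.317 ] f [0.2 0.  1.5]
0.03 [96, 96, 96, 95, 95, 95, 96, 98, 101, 103, 106, 107, 106, 104, 100, 96, 97, 99, 104, 111, 119, 121, 122, 121, 117, 113, 110, 107, 106, 105, 106, 107, 109, 110, 111, 109, 106, 102, 102, 101, 102, 105, 107, 108, 109, 107, 105, 102, 98, 95, 93, 91, 91, 92, 94, 97, 99, 102, 106, 108]
0.034 [120, 120, 120, 120, 121, 121, 120, 120, 120, 120, 120, 119, 118, 117, 116, 114, 114, 115, 118, 122, 127, 126, 124, 120, 112, 105, 104, 103, 106, 111, 116, 120, 125, 127, 128, 128, 125, 122, 121, 120, 119, 118, 117, 117, 117, 117, 116, 116, 115, 114, 114, 114, 115, 115, 115, 115, 115, 115, 115, 115]
0.038 [122, 122, 122, 122, 123, 123, 124, 124, 124, 124, 123, 122, 120, 118, 116, 114, 114, 115, 117, 123, 128, 128, 127, 123, 117, 111, 108, 105, 106, 107, 109
[... 203 characters left out ...]
 104, 102, 100, 97, 92, 88, 87, 86, 87, 89, 91, 90, 90, 88, 86, 85, 88, 90, 94, 98, 101, 103, 104, 101, 98, 95, 91, 88, 84, 81, 79, 75, 73, 71, 69, 68, 68, 68, 68, 68, 67, 66, 66, 65, 65, 66, 66, 66, 66, 66]
0.055 [65, 65, 65, 65, 65, 66, 66, 66, 67, 67, 67, 67, 67, 67, 67, 67, 67, 67, 68, 68, 69, 69, 69, 69, 69, 69, 69, 69, 69, 69, 70, 70, 70, 68, 67, 66, 65, 65, 64, 63, 63, 63, 63, 63, 63, 63, 64, 65, 65, 65, 65, 66, 66, 66, 66, 67, 67, 67, 67, 66]
0.06 [67, 67, 67, 67, 67, 67, 67, 67, 67, 67, 67, 66, 66, 65, 65, 65, 65, 65, 66, 67, 69, 69, 69, 69, 70, 70, 70, 70, 70, 70, 70, 70, 70, 69, 68, 67, 67, 66, 66, 65, 65, 65, 65, 66, 66, 66, 66, 67, 67, 68, 68, 68, 68, 68, 68, 68, 68, 68, 68, 67]
```

The pointer sits within about 0.4 mm of the tab's middle, and the gripper is clear of everything. I'll hand in.

```bash
python3 -c "
from cell import r
print(r.close_job())"
```

```text
the job is handed in; nothing more can be done
None
```

The job is handed in at about 22.5 s: the lamp arm stands within about 0.005 rad of the index clip's middle and the pointer within about 0.4 mm of the mark tab's middle, both released; I did not re-check the bystanders, and I viewed 11 pictures, one over the limit of 10.

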